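Index the medicine carousel and load the next vial

TASK

The open compartment of the round medicine carousel already has its vial. Pull up the spring plunger, turn the cover one hole clockwise (seen from above) and let the plunger snap fully home, so that the next compartment is open; then stand the small amber vial that waits on the table just left of the carousel upright on the floor of that compartment, setting it down rather than dropping it. Leave the brown bottle, the roll of tape and the blue carton where they are.

Things in the scene. Friction and masses are not known exactly. Their poses are not given: they have to be found in the camera images.
- carousel: Round grey tub fixed to the table, 260 mm across, 74 mm high, five 72-degree compartments; dividers 3 mm thick at 0, 72, 144, 216, 288 degrees counter-clockwise from its x axis. Steel index ring round the rim (radius 164 mm, top at 72 mm) with a 13 mm hole at each divider, 150 mm from the axis. An amber vial is fixed in the compartment open at the start. Origin: centre of the underside; z up.
- cover (a joint): Turn, rad, of the aluminium cover (disc 256 mm across, top 79 mm above the table, one 72-degree sector cut out as the opening) about the carousel's vertical axis. 0 at the start, grows clockwise seen from above; next hole clockwise at 1.257. Locked while the pin is in a hole; freed, it turns lightly and stays where left.
- plunger (a joint): Lift of the spring plunger, m: 0 with the pin fully home in a hole, 0.016 at most. Its spring pulls down with 6 N at 0, 10 N at 0.016. Lift it at least 11 mm to free the cover. The round-tipped 10 mm pin finds the hole by itself when let go within about 3 mm of it; elsewhere it rides on the ring, at about 0.0095, until it meets a hole.
- knob (a point): Centre of the plunger's upright round black knob, 28 mm across, 26 mm high, on a lug of the cover facing away from the opening, 150 mm from the axis (at the start 216 degrees counter-clockwise from the carousel's x axis), 124 mm above the table with the pin home. Goes round with the cover and up with the plunger. The 21 mm collar below it tops out 103 mm above the table.
- axis_top (a point): Point on the carousel's vertical turning axis, 94 mm above the table, at the top of the cover's centre cap.
- next_place (a point): Middle of the floor (4 mm above the table) of the next compartment clockwise: 86 mm from the axis, 36 degrees clockwise from the carousel's x axis; covered at the start. The compartment is about 110 mm long from centre post to wall and 100 mm wide here; its walls rise to 74 mm above the table, the cover round the opening to 79 mm.
- vial: Loose amber vial with black cap, 32 mm across, 67 mm tall (the cap, 26 mm across, is the top 12 mm), about 50 g, standing on the table left of the carousel, nearer the robot than the other small bottles. Origin: centre of its underside; z up along it. The smallest of the loose things.
- brown_bottle: Bystander: brown bottle with ribbed white cap, 51 mm across, 110 mm tall. Origin: centre of the underside.
- tape: Bystander: dark roll of tape lying flat, 59 mm across, 19 mm high. Origin: centre of the underside.
- blue_carton: Bystander: upright blue carton, 40 x 52 x 88 mm. Origin: centre of the underside.

How it is judged:
By the outcome, as a careful person would: the job done as asked, in the order asked, and still so for the second after the job is handed in, with the robot touching nothing.
It also fails if it takes over 61 s, if anything falls off the work surface, if the arm or the gripper's body presses on something with over 40 N, if the wrist force passes 120 N, or if a joint passes its speed limit or range.

ROBOT

A 6-joint arm with a two-finger parallel gripper is mounted at the origin on a cart in front of the work surface, level with it; the furniture and walls round the work are solid. World frame = base frame: x ahead of the robot, y to its left, z up, the work surface at z = 0. Lengths are in m, angles in rad, forces in N, time in s.
With the tool pointing down it reaches from about 0.325 to 0.925 m from the base axis. Payload 3.1 kg.
Tool frame: the origin (TCP) lies at the very end of the fingers, on their centre line; the grasp point (between the pads) lies 19 mm behind it; z points along the fingers, y is the line along which they close (so a half turn about z gives the same grasp; the last joint's range is limited). The gripper opens to 85 mm and grips with 20 to 120 N. Pads are 22 mm wide; open, the fingers measure 114 mm over their backs; the gripper's body (76 mm by 85 mm) begins 54 mm behind the grasp point. The pads swing forward as they close: fully open they stand 13 mm farther back than shut.
Start: joints at [1.092, 0.217, 1.613, -0, 1.311, -0.112], TCP at [0.224, 0.583, 0.231] pointing down, gripper open.
Joint ranges: [-2.75, 2.75], [-0.78, 2.1], [0.31, 2.55], [-1.13, 4.27], [0.13, 2.63], [-2.58, 2.58]. Speed limits (rad/s): [2.79, 2.79, 3.14, 3.14, 3.14, 3.14].

INTERFACE

Orientations are given as [roll, pitch, yaw] about the fixed x, y, z axes, in that order (R = Rz(yaw) Ry(pitch) Rx(roll)).
In Python, from cell import monitor, imaging, arm, look_for, regions_of gives the robot as it stands.
- The arm moves only by the shell command python3 -m jog 'ROWS'. ROWS is JSON, a list of rows, each an object with "delta_pos": the shift along the world's x, y, z in cm, a list of three; "dr": the turn, a rotation vector about the world's x, y, z in units of 8 degrees (1.0 is 8 degrees), a list of three; "claw": the opening, from -1 (shut) to 1 (fully open). A call has 1 to 8 rows; each row shifts and turns the commanded pose from where the row before left it; what a row does not reach is not made up. A row lasts 1/8 s, in which the tool goes at most 62.5 mm and 10.7 degrees, less where a joint would pass 70% of its speed; a pose out of reach is approached as far as the arm can. A call with a gripper value outside its range is refused whole. The fingers move at their own pace and stop on an object; the grip force is fixed at half the most. Time passes only in rows, so rows that do not move let the fingers close. It gives the time, the measured TCP pose, the force, the opening and the grip force at its end, in the units of the state.
- monitor.get_state(): the state, without advancing time (a new reading comes with each control period).
- imaging.read_camera(name): name is "scene" or "top"; returns the picture (480x640x3 uint8, red, green, blue); there is no depth.
- imaging.calibration(name): a dict with "fov_y" (degrees; the focal length in pixels is half the picture's height over the tangent of half this angle, whatever the lens; pixels are square), "cx", "cy" (the principal point, pixels), "R" (3x3) and "t" (3): a world point X has camera coordinates R X + t. Camera axes: x right, y down, z forward; pixel columns grow to the right and rows downward; lengths in m; the calibration is good to about 2 mm. A picture is of the moment at which its call begins. calibration takes no time and is no camera call.
- arm.hand_in(): hands the job in; it is judged then, once.
Trained networks look in the newest picture that a camera, given by its name, has taken for a name from the list of things; names that differ only in an ending like _2 or _b are one class to them, and where a whole thing is asked for, a point or a joint stands for the part that bears it (a point fixed in the world has none). Each returns a list of dicts, best first, with "score" (0 to 1); they miss things now and then, are a little off and sometimes report something else, mostly with a low value. They report only what shows in the picture. A call takes as long as a camera call.
- look_for(name, camera): "centre" ([column, row] in pixels, amid what is visible of it).
- regions_of(name, camera): "pixels" (480x640 bool, what is visible of it) and "centre" ([column, row] in pixels, amid what is visible of it).
The state is a dict: "time_s": time; "joints": joint angles; "joint_vel": joint speeds; "joint_torque": joint torques, N m; "eef_pos": TCP position; "tcp_rot": TCP orientation; "wrist_force": force on the tool from outside, world axes, zero at the start; "moment": the same for the moment, N m; "width": finger opening in m; "grip_force": force on a finger pad.
Only numpy, scipy, OpenCV 4.12 (cv2) and the standard library are available. Lean on these libraries where they do the work, as an engineer would, in place of code of your own. Each camera call takes 0.05 s, during which the arm holds its last target. There are 200 camera calls.

## Working session

There is one attempt and no reset: what is moved stays moved. The work goes in short steps, Python scripts to look and compute and a shell command to move; the robot and the scene stay as the last step left them, time stands still between calls to the robot, and variables do not carry over. Pictures are saved under pics/ and viewed, at most 10 in all, crops included, and the job is handed in when it is done.

```bash
mkdir -p pics; cat > h.py <<'E'
import numpy as np, cv2
from cell import monitor, imaging, arm, look_for, regions_of
def ray(cam,px):
    c=imaging.calibration(cam); f=240/np.tan(np.radians(c["fov_y"])/2)
    R=np.array(c["R"]);t=np.array(c["t"])
    d=R.T@np.array([(px[0]-c["cx"])/f,(px[1]-c["cy"])/f,1]); return -R.T@t,d
def at_z(cam,px,z):
    o,d=ray(cam,px); return o+d*(z-o[2])/d[2]
def proj(cam,X):
    c=imaging.calibration(cam); f=240/np.tan(np.radians(c["fov_y"])/2)
    p=np.array(c["R"])@np.array(X)+np.array(c["t"]); return [c["cx"]+f*p[0]/p[2],c["cy"]+f*p[1]/p[2]]
def snap(cam,name):
    im=imaging.read_camera(cam); cv2.imwrite(f"pics/{name}.png",im[:,:,::-1]); return im
E
python3 - <<'E'
from h import *
for c in("scene","top"):
    snap(c,c+"1"); k=imaging.calibration(c); o,d=ray(c,[k["cx"],k["cy"]]); print(c,k["fov_y"],o.round(3),d.round(2))
    for n,z in(("knob",.124),("axis_top",.094),("vial",.0335),("brown_bottle",.055),("tape",.01),("blue_carton",.044),("carousel",.07)):
        try:
            for r in look_for(n,c)[:3]: print(n,round(r["score"],2),np.round(r["centre"],1),at_z(c,r["centre"],z).round(3))
        except Exception as e: print(n,e)
s=monitor.get_state();print(s["eef_pos"],s["tcp_rot"],s["time_s"])
E
```

```text
scene 53.24583673710152 [ 0.16  -0.475  0.736] [ 0.39  0.69 -0.61]
knob 0.77 [336.4 324.5] [0.461 0.002 0.124]
axis_top 0.76 [373.3 306.2] [0.559 0.029 0.094]
vial 0.62 [243.5 243.7] [0.45  0.408 0.033]
brown_bottle 0.56 [278.6 200.7] [0.593 0.505 0.055]
tape 0.52 [327.3 231.2] [0.665 0.375 0.01 ]
tape 0.52 [371.4 302.7] [0.613 0.106 0.01 ]
blue_carton 0.67 [226.1 212. ] [0.46  0.543 0.044]
carousel 0.59 [373.1 304.5] [0.576 0.052 0.07 ]
top 49.18651501528709 [0.345 0.254 1.164] [ 0.21  0.02 -0.98]
knob 0.56 [455.  304.6] [0.456 0.016 0.124]
axis_top 0.84 [418.3 244.2] [0.581 0.086 0.094]
vial 0.65 [265.5 299.6] [0.452 0.402 0.034]
brown_bottle 0.72 [222.1 235. ] [0.584 0.506 0.055]
tape 0.61 [280.1 201.4] [0.68  0.391 0.01 ]
blue_carton 0.65 [194.5 295.2] [0.451 0.553 0.044]
carousel 0.79 [419.2 245.6] [0.583 0.081 0.07 ]
[0.22412278 0.58343751 0.23131419] [3.14158501e+00 2.34734404e-05 2.77481452e+00] 0.8
```

View pics/scene1.png

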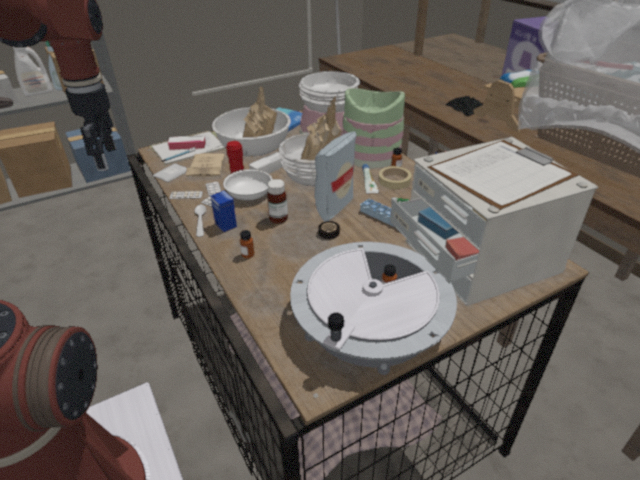

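View pics/top1.png

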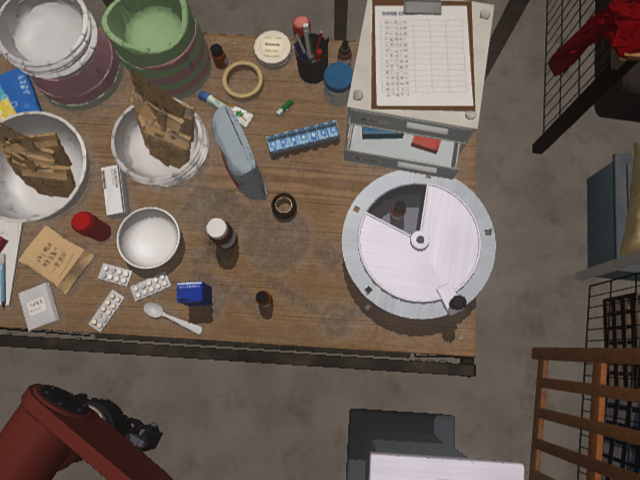

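The carousel cap is at top (420,240) and scene (373,287), and the knob at top (457,302) and scene (336,320). The vial is at top (264,298) and scene (247,243). Next I'll refine the knob, the axis and the vial.

```bash
python3 - <<'E'
from h import *
t=cv2.imread("pics/top1.png"); s=cv2.imread("pics/scene1.png")
def dark(im,x0,x1,y0,y1,th):
    g=im[y0:y1,x0:x1].max(2)<th
    n,l,st,c=cv2.connectedComponentsWithStats(g.astype(np.uint8)); 
    return [(st[i].tolist()[:5],(c[i]+[x0,y0]).round(1)) for i in range(1,n) if st[i,4]>8]
print(dark(t,435,480,280,325,45)); print(dark(s,320,355,305,345,45))
print("holes",dark(t,362,376,282,298,90),dark(t,483,497,226,240,90),dark(t,355,372,190,215,90))
for c in("top","scene"):
    imaging.read_camera(c)
    r=regions_of("vial",c)[0]; y,x=np.nonzero(r["pixels"]); print(c,r["centre"],x.min(),x.max(),y.min(),y.max())
a=cv2.resize(t[165:325,335:505],None,fx=3.5,fy=3.5,interpolation=cv2.INTER_CUBIC); cv2.imwrite("pics/crop.png",a)
E
```

```text
[([15, 17, 13, 12, 45], array([454.6, 304.8]))]
[([9, 9, 14, 18, 208], array([335.4, 322.2]))]
holes [([3, 5, 7, 6, 23], array([368.1, 289.4])), ([0, 12, 4, 4, 10], array([363., 296.]))] [] [([13, 16, 4, 8, 21], array([370. , 209.7]))]
top [267.5, 299.4] 256 272 291 307
scene [246.4, 246.3] 239 253 230 257
```

View pics/crop.png

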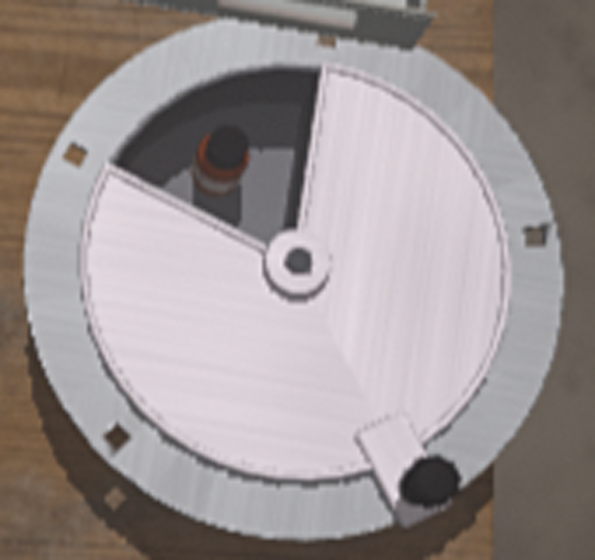

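The crop shows holes at top pixels (357,209), (369,290), (488,232) and (428,177), the cap at (420,240), and the knob at (458,302). Now I'll fit the carousel pose.

```bash
python3 - <<'E'
from h import *
from scipy.optimize import least_squares
H=[(428.4,176.7,0),(356.7,208.7,72),(368.7,289.9,144),(488.1,232.4,288)]
def pts(p):
    x,y,w=p
    P=[(x+.15*np.cos(w+np.radians(a)),y+.15*np.sin(w+np.radians(a)),.0715) for *_,a in H]
    k=w+np.radians(216); return P,(x+.15*np.cos(k),y+.15*np.sin(k),.128),(x,y,.094)
def res(p):
    P,k,a=pts(p); r=[np.array(proj("top",q))-h[:2] for q,h in zip(P,H)]
    r+=[np.array(proj("top",k))-(458.4,302.4),np.array(proj("top",a))-(420.4,239.6),
        np.array(proj("scene",k))-(335.7,320.5),np.array(proj("scene",a))-(373,286.5)]
    return np.concatenate(r)
f=least_squares(res,[.58,.08,0],loss="soft_l1");p=f.x
print(p, np.degrees(p[2])); print(res(p).reshape(-1,2).round(1))
for n,a,r in(("knob0",216,.15),("knob1",144,.15),("place",-36,.086)):
    k=p[2]+np.radians(a); print(n,p[0]+r*np.cos(k),p[1]+r*np.sin(k))
# vial: fit base from bbox centre
def rv(q):
    o=[]
    for c,b in(("top",(256,272,291,307)),("scene",(239,253,230,257))):
        pr=np.array([proj(c,(q[0]+r*np.cos(t),q[1]+r*np.sin(t),z)) for t in np.linspace(0,6.28,40) for r,z in((.016,0),(.016,.052),(.013,.067))])
        o+=[pr[:,0].min()-b[0],pr[:,0].max()-b[1]-1,pr[:,1].min()-b[2],pr[:,1].max()-b[3]-1]
    return o
v=least_squares(rv,[.45,.4],diff_step=1e-3,loss="soft_l1");print("vial",v.x,np.round(rv(v.x),1))
E
```

```text
[ 0.59183676  0.08138551 -0.12001669] -6.876449931957203
[[ 0.5 -1.2]
 [-0.   0.4]
 [ 0.1 -0.1]
 [ 0.1 -0.2]
 [ 0.8 -0. ]
 [ 0.4 -0.5]
 [-1.1 -0. ]
 [-1.2 -2.8]]
knob0 0.4608009209762405 0.008381336636909001
knob1 0.4819133642170765 0.18344846660004582
place 0.654859505140316 0.022869413359098555Traceback (most recent call last):
  File "<stdin>", line 24, in <module>
    return func(*args, **kwargs)
    result = trf(vector_fun.fun, vector_fun.jac, x0, f0, J0, lb, ub, ftol, xtol,
                 gtol, max_nfev, x_scale, loss_function, tr_solver,
                 tr_options.copy(), verbose, callback=callback_wrapped)
    return trf_no_bounds(
        fun, jac, x0, f0, J0, ftol, xtol, gtol, max_nfev, x_scale,
        loss_function, tr_solver, tr_options, verbose, callback=callback)
    J = jac(x)
    self._update_jac()
    ~~~~~~~~~~~~~~~~^^
    self.J = self.jac_wrapped(xp_copy(self.x), f0=self.f)
             ~~~~~~~~~~~~~~~~^^^^^^^^^^^^^^^^^^^^^^^^^^^^
    J, dct = approx_derivative(
             ~~~~~~~~~~~~~~~~~^
        self.fun,
        ^^^^^^^^^
    ...<2 lines>...
        **s
[... 230 characters left out ...]
 method,
                             ^^^^^^^^^^^^^^^^^^^^^^
                             mf)
                             ^^^
    df = [f_eval - f0 for f_eval in f_evals]
                                    ^^^^^^^
    f = np.atleast_1d(self.fun(x, *self.args, **self.kwargs))
                      ~~~~~~~~^^^^^^^^^^^^^^^^^^^^^^^^^^^^^^
    return np.atleast_1d(self.fun(x))
                         ~~~~~~~~^^^
    return self.f(x, *self.args, **self.kwargs)
           ~~~~~~^^^^^^^^^^^^^^^^^^^^^^^^^^^^^^
  File "<stdin>", line 21, in rv
  File "h.py", line 10, in proj
    c=imaging.calibration(cam); f=240/np.tan(np.radians(c["fov_y"])/2)
ValueError: time passes only in moves, steps and waits
```

```bash
R='{"delta_pos":[2.3,-5.6,0],"dr":[0,0,0],"claw":0.2}'; python3 -m jog '[{"delta_pos":[2.3,-5.6,0],"dr":[0,0,0],"claw":0.3},{"delta_pos":[2.3,-5.6,0],"dr":[0,0,0],"claw":0.3},{"delta_pos":[2.3,-5.6,0],"dr":[0,0,0],"claw":0.3},{"delta_pos":[2.3,-5.6,0],"dr":[0,0,0],"claw":0.3},{"delta_pos":[2.3,-5.6,0],"dr":[0,0,0],"claw":0.3},{"delta_pos":[2.3,-5.6,0],"dr":[0,0,0],"claw":0.3},{"delta_pos":[2.3,-5.6,0],"dr":[0,0,0],"claw":0.3},{"delta_pos":[2.3,-5.6,0],"dr":[0,0,0],"claw":0.3}]'; sed -i 's/^from cell.*/&\nimport functools\n@functools.lru_cache\ndef cal(c): return imaging.calibration(c)/; s/=imaging.calibration(cam)/=cal(cam)/' h.py
python3 - <<'E'
from h import *
from scipy.optimize import least_squares
def rv(q):
    o=[]
    for c,b in(("top",(256,272,291,307)),("scene",(239,253,230,257))):
        pr=np.array([proj(c,(q[0]+r*np.cos(t),q[1]+r*np.sin(t),z)) for t in np.linspace(0,6.28,40) for r,z in((.016,0),(.016,.052),(.013,.067))])
        o+=[pr[:,0].min()-b[0],pr[:,0].max()-b[1]-1,pr[:,1].min()-b[2],pr[:,1].max()-b[3]-1]
    return o
v=least_squares(rv,[.45,.4],diff_step=1e-3,loss="soft_l1");print("vial",v.x,np.round(rv(v.x),1))
E
```

```text
time_s: 2.0
eef_pos: [0.4087, 0.1337, 0.2318]
tcp_rot: [3.141, 0.001, 2.775]
wrist_force: [0.8, -0.2, 0.0]
width: 0.0557
grip_force: 0.0
vial [0.45388561 0.40456569] [-0.2  0.5 -0.7 -0.5 -1.1 -0.4 -0.4  1.1]
```

```bash
python3 -m jog '[{"delta_pos":[2.3,-5.6,0],"dr":[0,0,0],"claw":0.3},{"delta_pos":[2,-4.9,-1],"dr":[0,0,0],"claw":0.3},{"delta_pos":[0.9,-2.0,-3.5],"dr":[0,0,0],"claw":0.3},{"delta_pos":[0,0,-2],"dr":[0,0,0],"claw":0.3},{"delta_pos":[0,0,0],"dr":[0,0,0],"claw":0.3}]'
python3 - <<'E'
from h import *
a=snap("top","t2")[240:360,380:520]; b=snap("scene","s2")[240:360,260:400]
cv2.imwrite("pics/c2.png",np.hstack([cv2.resize(a,None,fx=2.8,fy=2.8),cv2.resize(b,None,fx=2.8,fy=2.8)])[:,:,::-1])
E
```

```text
time_s: 2.62
eef_pos: [0.4584, 0.0103, 0.1645]
tcp_rot: [-3.141, -0.005, 2.774]
wrist_force: [0.9, 0.6, -0.2]
width: 0.0558
grip_force: 0.0
```

View pics/c2.png

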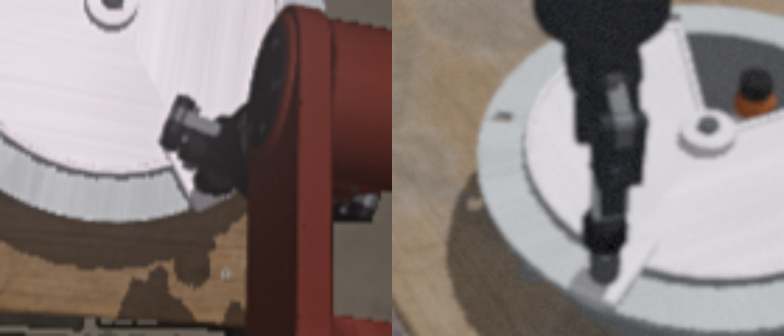

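The gripper is directly over the knob in both views, with the fingertips at scene (475,320) and the lug just under them. I'll descend and grip.

```bash
python3 -m jog '[{"delta_pos":[0,0,-2],"dr":[0,0,0],"claw":0.3},{"delta_pos":[0,0,-2],"dr":[0,0,0],"claw":0.3},{"delta_pos":[0.1,-0.1,-1.4],"dr":[0,0,0],"claw":0.3},{"delta_pos":[0,0,0],"dr":[0,0,0],"claw":0.3}]'
python3 -m jog '[{"delta_pos":[0,0,0],"dr":[0,0,0],"claw":-0.2},{"delta_pos":[0,0,0],"dr":[0,0,0],"claw":-0.6},{"delta_pos":[0,0,0],"dr":[0,0,0],"claw":-0.6},{"delta_pos":[0,0,0],"dr":[0,0,0],"claw":-0.6}]'
```

```text
time_s: 3.22
eef_pos: [0.4609, 0.0097, 0.1121]
tcp_rot: [-3.141, -0.001, 2.775]
wrist_force: [0.0, 0.8, 0.5]
width: 0.0556
grip_force: 0.0
time_s: 3.72
eef_pos: [0.4621, 0.0093, 0.1136]
tcp_rot: [3.141, 0.002, 2.775]
wrist_force: [0.1, -0.6, 5.0]
width: 0.026
grip_force: 58.9
```

```bash
python3 -m jog '[{"delta_pos":[0,0,0.5],"dr":[0,0,0],"claw":-0.6},{"delta_pos":[0,0,0.5],"dr":[0,0,0],"claw":-0.6},{"delta_pos":[0,0,0.4],"dr":[0,0,0],"claw":-0.6},{"delta_pos":[0,0,0],"dr":[0,0,0],"claw":-0.6},{"delta_pos":[0,0,0],"dr":[0,0,0],"claw":-0.6}]'
python3 - <<'E'
from h import *
a=snap("top","t3")[240:360,380:520]; b=snap("scene","s3")[240:360,260:400]
cv2.imwrite("pics/c3.png",np.hstack([cv2.resize(a,None,fx=2.8,fy=2.8),cv2.resize(b,None,fx=2.8,fy=2.8)])[:,:,::-1])
E
```

```text
time_s: 4.35
eef_pos: [0.4616, 0.0101, 0.1251]
tcp_rot: [3.139, 0.002, 2.774]
wrist_force: [6.1, 2.3, -9.2]
width: 0.0264
grip_force: 59.5
```

View pics/c3.png

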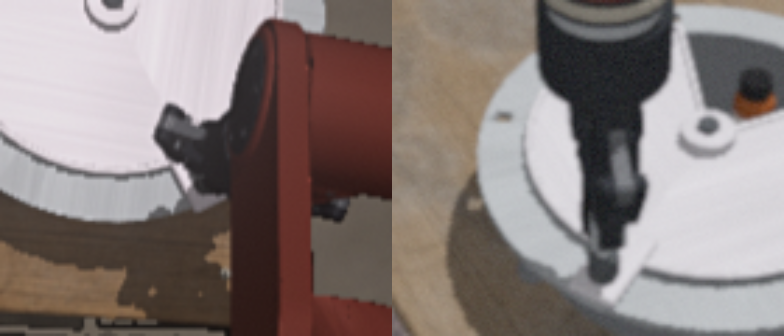

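```bash
python3 -c "
import numpy as np
a=np.radians(209.12-8*np.arange(10));p=15*np.c_[np.cos(a),np.sin(a)];print(np.diff(p,axis=0).round(2).tolist())"
```

```text
[[-0.89, 1.89], [-0.62, 2.0], [-0.33, 2.07], [-0.04, 2.09], [0.25, 2.08], [0.54, 2.02], [0.81, 1.93], [1.07, 1.8], [1.31, 1.63]]
```

```bash
python3 -m jog '[{"delta_pos":[0,0,0.2],"dr":[0,0,0],"claw":-0.6},{"delta_pos":[-0.89,1.89,0],"dr":[0,0,-1],"claw":-0.6},{"delta_pos":[-0.62,2.0,0],"dr":[0,0,-1],"claw":-0.6},{"delta_pos":[-0.33,2.07,0],"dr":[0,0,-1],"claw":-0.6},{"delta_pos":[0,0,0],"dr":[0,0,0],"claw":-0.6}]'
```

```text
time_s: 5.08
eef_pos: [0.4436, 0.07, 0.1274]
tcp_rot: [3.139, 0.003, 2.356]
wrist_force: [6.1, -0.5, -10.3]
width: 0.0264
grip_force: 59.9
```

```bash
python3 -m jog '[{"delta_pos":[-0.04,2.09,0],"dr":[0,0,-1],"claw":-0.6},{"delta_pos":[0.25,2.08,0],"dr":[0,0,-1],"claw":-0.6},{"delta_pos":[0.54,2.02,0],"dr":[0,0,-1],"claw":-0.6},{"delta_pos":[0.81,1.93,0],"dr":[0,0,-1],"claw":-0.6},{"delta_pos":[1.07,1.8,0],"dr":[0,0,-1],"claw":-0.6},{"delta_pos":[1.31,1.63,0],"dr":[0,0,-1],"claw":-0.6},{"delta_pos":[0,0,0],"dr":[0,0,0],"claw":-0.6},{"delta_pos":[0,0,0],"dr":[0,0,0],"claw":-0.6}]'
```

```text
time_s: 6.08
eef_pos: [0.4821, 0.1833, 0.1262]
tcp_rot: [3.141, 0.003, 1.52]
wrist_force: [4.6, -2.2, -8.6]
width: 0.026
grip_force: 60.1
```

```bash
python3 -m jog '[{"delta_pos":[0,0,-0.4],"dr":[0,0,0],"claw":-0.6},{"delta_pos":[0,0,-0.5],"dr":[0,0,0],"claw":-0.6},{"delta_pos":[0,0,-0.4],"dr":[0,0,0],"claw":-0.6},{"delta_pos":[0,0,0],"dr":[0,0,0],"claw":-0.6},{"delta_pos":[0,0,0],"dr":[0,0,0],"claw":-0.6}]'
```

```text
time_s: 6.7
eef_pos: [0.4823, 0.1835, 0.1145]
tcp_rot: [3.141, 0.002, 1.519]
wrist_force: [4.1, -2.5, -6.7]
width: 0.0261
grip_force: 60.5
```

```bash
python3 -m jog '[{"delta_pos":[0,0,-0.1],"dr":[0,0,0],"claw":-0.3},{"delta_pos":[0,0,0],"dr":[0,0,0],"claw":0.1},{"delta_pos":[0,0,0],"dr":[0,0,0],"claw":0.3},{"delta_pos":[0,0,0],"dr":[0,0,0],"claw":0.3},{"delta_pos":[0,0,3],"dr":[0,0,0],"claw":0.3},{"delta_pos":[0,0,4],"dr":[0,0,0],"claw":0.3},{"delta_pos":[0,0,3],"dr":[0,0,0],"claw":0.3}]'
python3 -m jog '[{"delta_pos":[-1,5,0],"dr":[0,0,0],"claw":0.3},{"delta_pos":[-1,5,0],"dr":[0,0,0],"claw":0.3},{"delta_pos":[-0.8,5.5,0],"dr":[0,0,0],"claw":0.4},{"delta_pos":[0,5,0],"dr":[0,0,0],"claw":0.4},{"delta_pos":[0,1.6,0],"dr":[0,0,0],"claw":0.4},{"delta_pos":[0,0,0],"dr":[0,0,0],"claw":0.4}]'
python3 - <<'E'
from h import *
a=snap("top","t4")[165:325,240:510]; b=snap("scene","s4")[200:360,230:470]
cv2.imwrite("pics/c4.png",np.vstack([cv2.resize(a,(504,299)),cv2.resize(b,(448,299))[:,:][:, :448] if 0 else cv2.resize(b,(504,299))])[:,:,::-1])
t=cv2.imread("pics/t4.png");s=cv2.imread("pics/s4.png")
w=np.radians(-6.876+144);k=(.5918+.15*np.cos(w),.0814+.15*np.sin(w),.137)
print("pred knob top",proj("top",k),proj("scene",k[:2]+(.124,)))
for im,p in((t,proj("top",k)),(s,proj("scene",k[:2]+(.124,)))):
    x,y=map(int,p); g=(im[y-15:y+15,x-15:x+15].max(2)<45).astype(np.uint8)
    n,l,st,c=cv2.connectedComponentsWithStats(g); print([(st[i,4],(c[i]+[x-15,y-15]).round(1)) for i in range(1,n) if st[i,4]>10])
E
```

```text
time_s: 7.58
eef_pos: [0.4825, 0.1847, 0.2162]
tcp_rot: [3.14, -0.001, 1.518]
wrist_force: [-0.5, -0.1, -0.5]
width: 0.0555
grip_force: 0.0
time_s: 8.32
eef_pos: [0.4538, 0.4059, 0.214]
tcp_rot: [-3.141, 0.001, 1.52]
wrist_force: [1.0, 0.1, 0.7]
width: 0.06
grip_force: 0.0
pred knob top [np.float64(371.1424144021648), np.float64(285.794681013555)] [np.float64(297.55048577922616), np.float64(261.984078054248)]
[]
[(np.int32(156), array([298.5, 262.1]))]
```

View pics/c4.png

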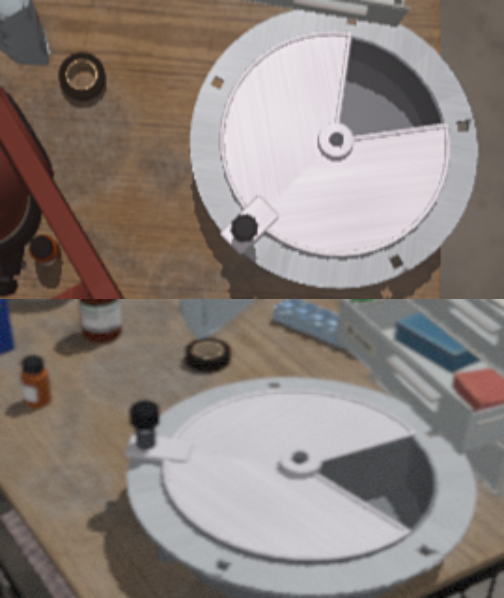

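The cover has turned one hole: the opening is now upper-right in the top view. The knob is at scene (298,262), which matches the predicted home height, so the plunger is in. Next I'll grasp the vial.

```bash
python3 -m jog '[{"delta_pos":[0,0,-4],"dr":[0,0,0],"claw":0.4},{"delta_pos":[0,0,-5],"dr":[0,0,0],"claw":0.4},{"delta_pos":[0,0,-4],"dr":[0,0,0],"claw":0.4},{"delta_pos":[0,0,-3],"dr":[0,0,0],"claw":0.4},{"delta_pos":[0,0,-2],"dr":[0,0,0],"claw":0.4},{"delta_pos":[0,0,-1],"dr":[0,0,0],"claw":0.4},{"delta_pos":[0,0,0],"dr":[0,0,0],"claw":0.4}]'
python3 -m jog '[{"delta_pos":[0,0,0],"dr":[0,0,0],"claw":0.1},{"delta_pos":[0,0,0],"dr":[0,0,0],"claw":-0.1},{"delta_pos":[0,0,0],"dr":[0,0,0],"claw":-0.5},{"delta_pos":[0,0,0],"dr":[0,0,0],"claw":-0.5},{"delta_pos":[0,0,0],"dr":[0,0,0],"claw":-0.5}]'
```

```text
time_s: 9.3
eef_pos: [0.4544, 0.4052, 0.0243]
tcp_rot: [-3.141, 0.0, 1.518]
wrist_force: [1.1, -0.2, 0.6]
width: 0.0596
grip_force: 0.0
time_s: 9.93
eef_pos: [0.4551, 0.4064, 0.0258]
tcp_rot: [3.14, -0.002, 1.518]
wrist_force: [0.3, -0.4, 6.2]
width: 0.0291
grip_force: 59.7
```

```bash
python3 -m jog '[{"delta_pos":[0,0,2],"dr":[0,0,0],"claw":-0.5},{"delta_pos":[0,0,4],"dr":[0,0,0],"claw":-0.5},{"delta_pos":[0,0,5],"dr":[0,0,0],"claw":-0.5},{"delta_pos":[0,0,3],"dr":[0,0,0],"claw":-0.5},{"delta_pos":[0,0,0],"dr":[0,0,0],"claw":-0.5}]'
python3 -m jog '[{"delta_pos":[1.5,-3.0,0],"dr":[0,0,0],"claw":-0.5},{"delta_pos":[2.7,-5.2,0],"dr":[0,0,0],"claw":-0.5},{"delta_pos":[2.7,-5.2,0],"dr":[0,0,0],"claw":-0.5},{"delta_pos":[2.7,-5.2,0],"dr":[0,0,0],"claw":-0.5},{"delta_pos":[2.7,-5.2,0],"dr":[0,0,0],"claw":-0.5},{"delta_pos":[2.7,-5.2,0],"dr":[0,0,0],"claw":-0.5},{"delta_pos":[2.7,-5.2,0],"dr":[0,0,0],"claw":-0.5},{"delta_pos":[2.3,-4.1,0],"dr":[0,0,0],"claw":-0.5}]'
python3 -m jog '[{"delta_pos":[0,0,0],"dr":[0,0,0],"claw":-0.5},{"delta_pos":[0,0,0],"dr":[0,0,0],"claw":-0.5}]'
python3 - <<'E'
from h import *
a=snap("top","t5")[145:305,320:520]; b=snap("scene","s5")[160:360,260:510]
cv2.imwrite("pics/c5.png",np.hstack([cv2.resize(a,(375,300)),cv2.resize(b,(375,300))])[:,:,::-1])
E
```

```text
time_s: 10.55
eef_pos: [0.4562, 0.4071, 0.1689]
tcp_rot: [3.135, -0.005, 1.518]
wrist_force: [0.3, 0.6, 0.2]
width: 0.0291
grip_force: 59.5
time_s: 11.55
eef_pos: [0.6534, 0.0203, 0.1621]
tcp_rot: [-3.138, 0.0, 1.517]
wrist_force: [-0.3, 1.0, -0.2]
width: 0.0291
grip_force: 59.5
time_s: 11.8
eef_pos: [0.6527, 0.0228, 0.1624]
tcp_rot: [-3.138, -0.001, 1.518]
wrist_force: [-0.7, 0.4, -0.3]
width: 0.0296
grip_force: 59.5
```

View pics/c5.png

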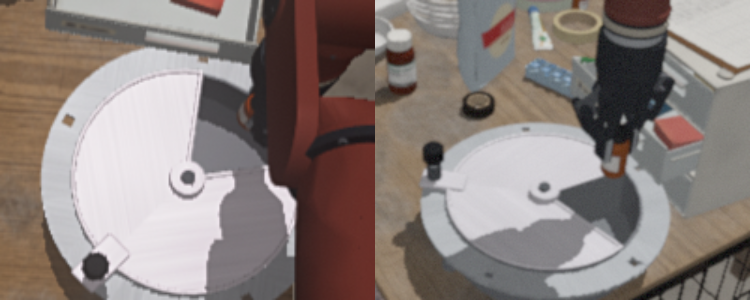

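The vial hangs over the open compartment (scene crop (615,158)), clear of the cabinet. I'll lower it in stages.

```bash
python3 -m jog '[{"delta_pos":[0.2,0,-2.5],"dr":[0,0,0],"claw":-0.5},{"delta_pos":[0,0,-2.5],"dr":[0,0,0],"claw":-0.5},{"delta_pos":[0,0,-2],"dr":[0,0,0],"claw":-0.5},{"delta_pos":[0,0,0],"dr":[0,0,0],"claw":-0.5}]'
python3 -m jog '[{"delta_pos":[0,0,-2],"dr":[0,0,0],"claw":-0.5},{"delta_pos":[0,0,-2],"dr":[0,0,0],"claw":-0.5},{"delta_pos":[0,0,-1.4],"dr":[0,0,0],"claw":-0.5},{"delta_pos":[0,0,0],"dr":[0,0,0],"claw":-0.5},{"delta_pos":[0,0,0],"dr":[0,0,0],"claw":-0.5}]'
```

```text
time_s: 12.4
eef_pos: [0.6538, 0.0236, 0.0917]
tcp_rot: [-3.136, -0.0, 1.519]
wrist_force: [0.3, -0.5, -1.4]
width: 0.0294
grip_force: 59.5
time_s: 13.02
eef_pos: [0.6565, 0.0225, 0.0405]
tcp_rot: [3.141, 0.0, 1.518]
wrist_force: [-1.0, -0.1, 0.7]
width: 0.0295
grip_force: 59.5
```

```bash
python3 -m jog '[{"delta_pos":[0,0,-0.4],"dr":[0,0,0],"claw":-0.5},{"delta_pos":[0,0,-0.3],"dr":[0,0,0],"claw":-0.5},{"delta_pos":[0,0,0],"dr":[0,0,0],"claw":-0.5},{"delta_pos":[0,0,0],"dr":[0,0,0],"claw":-0.5}]'
python3 -m jog '[{"delta_pos":[0,0,-0.15],"dr":[0,0,0],"claw":-0.5},{"delta_pos":[0,0,0],"dr":[0,0,0],"claw":-0.5},{"delta_pos":[0,0,0],"dr":[0,0,0],"claw":-0.5}]'
```

```text
time_s: 13.52
eef_pos: [0.6562, 0.0226, 0.0334]
tcp_rot: [3.141, 0.0, 1.518]
wrist_force: [0.4, 0.9, -0.2]
width: 0.0297
grip_force: 59.5
time_s: 13.9
eef_pos: [0.6561, 0.0225, 0.0318]
tcp_rot: [-3.142, -0.0, 1.518]
wrist_force: [0.1, -0.5, -0.6]
width: 0.0297
grip_force: 59.5
```

```bash
python3 -m jog '[{"delta_pos":[0,0,-0.15],"dr":[0,0,0],"claw":-0.5},{"delta_pos":[0,0,0],"dr":[0,0,0],"claw":-0.5},{"delta_pos":[0,0,0],"dr":[0,0,0],"claw":-0.5}]'
python3 -m jog '[{"delta_pos":[0,0,-0.1],"dr":[0,0,0],"claw":-0.5},{"delta_pos":[0,0,0],"dr":[0,0,0],"claw":-0.5},{"delta_pos":[0,0,0],"dr":[0,0,0],"claw":-0.5}]'
```

```text
time_s: 14.28
eef_pos: [0.6561, 0.0226, 0.0302]
tcp_rot: [-3.141, -0.0, 1.518]
wrist_force: [-1.0, -0.1, -0.5]
width: 0.0296
grip_force: 59.5
time_s: 14.65
eef_pos: [0.6563, 0.0225, 0.0298]
tcp_rot: [3.141, 0.0, 1.518]
wrist_force: [-0.7, -0.2, 3.9]
width: 0.0294
grip_force: 59.8
```

Contact with the floor (about 4 N), at the expected height. I'll open slowly, back out, and check.

```bash
python3 -m jog '[{"delta_pos":[0,0,0],"dr":[0,0,0],"claw":-0.2},{"delta_pos":[0,0,0],"dr":[0,0,0],"claw":-0.1},{"delta_pos":[0,0,0],"dr":[0,0,0],"claw":0.0},{"delta_pos":[0,0,0],"dr":[0,0,0],"claw":0.1},{"delta_pos":[0,0,0],"dr":[0,0,0],"claw":0.1}]'
python3 -m jog '[{"delta_pos":[0,0,1],"dr":[0,0,0],"claw":0.1},{"delta_pos":[0,0,3],"dr":[0,0,0],"claw":0.1},{"delta_pos":[0,0,4],"dr":[0,0,0],"claw":0.1},{"delta_pos":[0,0,5],"dr":[0,0,0],"claw":0.1},{"delta_pos":[-2,4,3],"dr":[0,0,0],"claw":0.1},{"delta_pos":[-3,5,1],"dr":[0,0,0],"claw":0.1},{"delta_pos":[-3,5,0],"dr":[0,0,0],"claw":0.1},{"delta_pos":[-3,5,0],"dr":[0,0,0],"claw":0.1}]'
python3 -m jog '[{"delta_pos":[-3,5,0],"dr":[0,0,0],"claw":0.1},{"delta_pos":[-3,5,0],"dr":[0,0,0],"claw":0.1},{"delta_pos":[0,0,0],"dr":[0,0,0],"claw":0.1}]'
python3 - <<'E'
from h import *
a=snap("top","t6")[165:325,240:510]; b=snap("scene","s6")[180:360,200:470]
cv2.imwrite("pics/c6.png",np.vstack([cv2.resize(a,(504,299)),cv2.resize(b,(504,299))])[:,:,::-1])
s=cv2.imread("pics/s6.png"); g=(s[247:277,283:313].max(2)<45).astype(np.uint8)
n,l,st,c=cv2.connectedComponentsWithStats(g); print([(st[i,4],(c[i]+[283,247]).round(1)) for i in range(1,n) if st[i,4]>10])
E
```

```text
time_s: 15.28
eef_pos: [0.6565, 0.0234, 0.0309]
tcp_rot: [3.141, -0.001, 1.518]
wrist_force: [-2.8, 2.3, 8.6]
width: 0.0469
grip_force: 3.0
time_s: 16.27
eef_pos: [0.5454, 0.2135, 0.1996]
tcp_rot: [3.14, 0.0, 1.517]
wrist_force: [-0.1, 0.7, -0.1]
width: 0.0469
grip_force: 0.0
time_s: 16.65
eef_pos: [0.4838, 0.3153, 0.1991]
tcp_rot: [-3.141, -0.0, 1.524]
wrist_force: [0.3, 1.0, -0.8]
width: 0.0469
grip_force: 0.0
[(np.int32(153), array([298.6, 261.2]))]
```

View pics/c6.png

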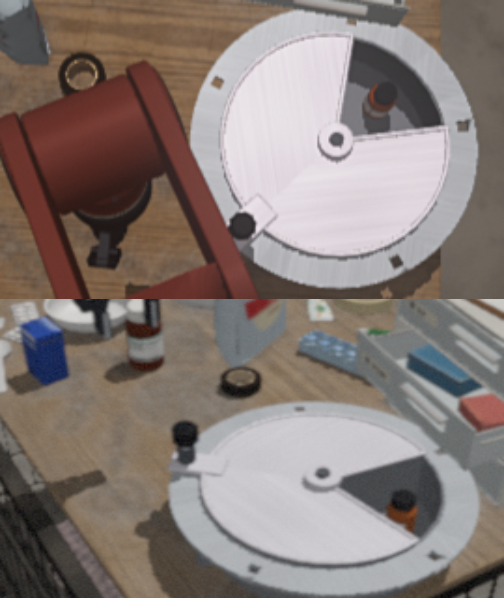

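The vial stands upright in the opened compartment (scene crop (402,510)) and the bystanders look unmoved. I'll check the plunger height against the start picture.

```bash
python3 - <<'E'
from h import *
def P(a,z): 
    w=np.radians(-6.876+a); return np.array(proj("scene",(.5918+.15*np.cos(w),.0814+.15*np.sin(w),z)))
for f,a in(("scene1",216),("s4",144),("s6",144)):
    im=cv2.imread(f"pics/{f}.png"); x,y=P(a,.124).round().astype(int)
    for th in(45,60): 
        g=(im[y-16:y+12,x-13:x+13].max(2)<th).astype(np.uint8); n,l,st,c=cv2.connectedComponentsWithStats(g); i=1+st[1:,4].argmax()
        print(f,th,"blob-pred",(c[i]+[x-13,y-16]-P(a,.124)).round(2),"top",st[i,1]+y-16-P(a,.137)[1].round(1),st[i].tolist(),"px/10mm",(P(a,.124)-P(a,.134)).round(1))
a=[cv2.resize(cv2.imread(f"pics/{f}.png")[y-25:y+35,x-30:x+50],None,fx=4.5,fy=4.5,interpolation=cv2.INTER_CUBIC)[:, :260] for f,x,y in(("scene1",336,323),("s4",298,262),("s6",298,262))]
cv2.imwrite("pics/c7.png",np.hstack(a))
E
```

```text
scene1 45 blob-pred [0.88 0.08] top -2.8000000000000114 [7, 8, 14, 18, 208] px/10mm [-0.  4.]
scene1 60 blob-pred [0.84 0.73] top -3.8000000000000114 [6, 7, 15, 21, 237] px/10mm [-0.  4.]
s4 45 blob-pred [0.96 0.11] top -1.8999999999999773 [8, 9, 12, 15, 156] px/10mm [0.2 3.9]
s4 60 blob-pred [0.69 0.14] top -1.8999999999999773 [7, 9, 13, 16, 172] px/10mm [0.2 3.9]
s6 45 blob-pred [ 1.02 -0.83] top -2.8999999999999773 [8, 8, 12, 15, 153] px/10mm [0.2 3.9]
s6 60 blob-pred [ 1.12 -0.92] top -2.8999999999999773 [8, 8, 13, 16, 163] px/10mm [0.2 3.9]
```

View pics/c7.png

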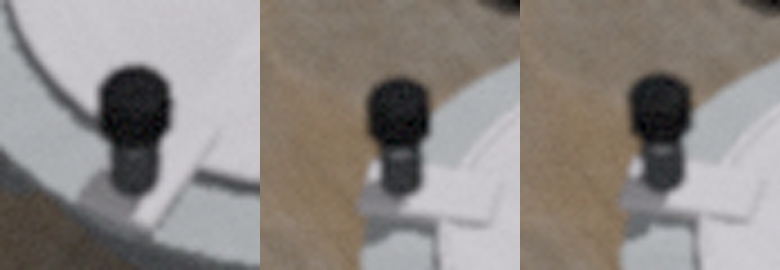

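The knob-to-lug spacing matches the start picture, so the pin is in the hole. To be certain it is fully home, I'll press lightly on the knob with closed fingertips; contact should come at z = 0.137.

```bash
python3 -m jog '[{"delta_pos":[0,-3.4,0],"dr":[0,0,0],"claw":-1},{"delta_pos":[0,-5,0],"dr":[0,0,0],"claw":-1},{"delta_pos":[-0.1,-4.8,-1],"dr":[0,0,0],"claw":-1},{"delta_pos":[0,0,-2.4],"dr":[0,0,0],"claw":-1},{"delta_pos":[0,0,-1.4],"dr":[0,0,0],"claw":-1},{"delta_pos":[0,0,-0.6],"dr":[0,0,0],"claw":-1},{"delta_pos":[0,0,0],"dr":[0,0,0],"claw":-1},{"delta_pos":[0,0,0],"dr":[0,0,0],"claw":-1}]'
python3 -m jog '[{"delta_pos":[0,0,-0.4],"dr":[0,0,0],"claw":-1},{"delta_pos":[0,0,0],"dr":[0,0,0],"claw":-1},{"delta_pos":[0,0,0],"dr":[0,0,0],"claw":-1}]'
```

```text
time_s: 17.75
eef_pos: [0.4858, 0.181, 0.1461]
tcp_rot: [3.14, -0.0, 1.519]
wrist_force: [0.6, 0.7, 0.0]
width: 0.0001
grip_force: 0.0
time_s: 18.12
eef_pos: [0.4851, 0.1807, 0.1414]
tcp_rot: [3.141, -0.0, 1.518]
wrist_force: [-0.4, -0.3, 0.5]
width: 0.0003
grip_force: 0.0
```

```bash
python3 -m jog '[{"delta_pos":[0,0,-0.2],"dr":[0,0,0],"claw":-1},{"delta_pos":[0,0,0],"dr":[0,0,0],"claw":-1},{"delta_pos":[0,0,0],"dr":[0,0,0],"claw":-1}]'
python3 -m jog '[{"delta_pos":[0,0,-0.15],"dr":[0,0,0],"claw":-1},{"delta_pos":[0,0,0],"dr":[0,0,0],"claw":-1},{"delta_pos":[0,0,0],"dr":[0,0,0],"claw":-1}]'
python3 -m jog '[{"delta_pos":[0,0,-0.1],"dr":[0,0,0],"claw":-1},{"delta_pos":[0,0,0],"dr":[0,0,0],"claw":-1},{"delta_pos":[0,0,0],"dr":[0,0,0],"claw":-1}]'
```

```text
time_s: 18.5
eef_pos: [0.4851, 0.1805, 0.1393]
tcp_rot: [-3.142, 0.0, 1.518]
wrist_force: [-0.3, 0.3, 0.3]
width: -0.0001
grip_force: 0.0
time_s: 18.88
eef_pos: [0.4851, 0.1805, 0.1378]
tcp_rot: [-3.142, 0.0, 1.518]
wrist_force: [0.8, 0.2, -0.6]
width: -0.0001
grip_force: 0.0
time_s: 19.25
eef_pos: [0.4853, 0.1806, 0.137]
tcp_rot: [3.141, -0.0, 1.518]
wrist_force: [0.3, -0.3, 0.9]
width: 0.0005
grip_force: 0.8
```

No contact down to z = 0.137, so the plunger is fully home. I'll retract clear and hand in.

```bash
python3 -m jog '[{"delta_pos":[0,0,2],"dr":[0,0,0],"claw":-1},{"delta_pos":[0,0,4],"dr":[0,0,0],"claw":-1},{"delta_pos":[0,3,2],"dr":[0,0,0],"claw":-1},{"delta_pos":[0,5,0],"dr":[0,0,0],"claw":-1},{"delta_pos":[0,3,0],"dr":[0,0,0],"claw":-1},{"delta_pos":[0,0,0],"dr":[0,0,0],"claw":-1},{"delta_pos":[0,0,0],"dr":[0,0,0],"claw":-1}]'
python3 - <<'E'
from h import *
for c in("top","scene"):
    imaging.read_camera(c); print([(n,np.round(look_for(n,c)[0]["centre"])) for n in("vial","axis_top")])
print(arm.hand_in())
E
```

```text
time_s: 20.12
eef_pos: [0.4848, 0.2899, 0.2163]
tcp_rot: [-3.141, 0.001, 1.518]
wrist_force: [-0.6, 0.7, 0.0]
width: 0.0004
grip_force: 0.0
[('vial', array([445., 218.])), ('axis_top', array([421., 243.]))]
[('vial', array([414., 306.])), ('axis_top', array([372., 302.]))]
the job is handed in; nothing more can be done
None
```

I turned the cover one hole clockwise with the plunger back fully home, stood the amber vial upright in the newly opened compartment, left the other items untouched as far as the pictures show, and handed the job in at about 20 s.

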